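# Show which vase goes on the free bat

### The arm

A 7-joint arm with a two-finger parallel gripper is mounted at the origin on the work surface. World frame = base frame: x ahead of the robot, y to its left, z up, the work surface at z = 0. Lengths are in m, angles in rad, forces in N, time in s.
With the tool pointing down it reaches from about 0.4 to 0.875 m from the base axis. Payload 4.4 kg.
Tool frame: the origin (TCP) lies between the finger pads; the fingertips stand 11 mm ahead of it and the grasp point (between the pads) lies 8 mm behind it; y points along the fingers, x is the direction in which the jaws open and shut, and the axes are right-handed (so a half turn about y gives the same grasp; the last joint's range is limited). The gripper opens to 85 mm and grips with 20 to 120 N. Pads are 22 mm wide; open, the fingers measure 114 mm over their backs; the gripper's body (76 mm by 85 mm) begins 54 mm behind the grasp point. The pads swing forward as they close: fully open they stand 13 mm farther back than shut.
Start: joints at [1.262, 0.628, 0.038, 1.517, -0.027, 0.996, -0.02], TCP at [0.156, -0.631, 0.242] pointing down, gripper open.
Joint ranges: [-3.06, 3.06], [-0.37, 2.12], [-1.25, 1.32], [0.18, 2.47], [-1.1, 4.24], [0.23, 1.98], [-2.94, 2.94]. Speed limits (rad/s): [2.57, 2.57, 3.14, 3.14, 3.14, 3.14, 3.14].

### API

Orientations are given as a unit quaternion [x, y, z, w].
In Python, from bench import r, cams, ticket gives the robot as it stands.
- The arm moves only by the shell command python3 -m pendant 'ROWS' [OPENING] [FORCE]. ROWS is a JSON object of lists of equal length, an entry for each row: "dp": the shift along the tool's x, y, z in mm, a list of three; "rotation": the turn, a rotation vector about the tool's x, y, z in rad, a list of three. A call has 1 to 10 rows; each row is the pose to reach, as a shift and turn from the pose measured when the call began, along the tool's axes at that moment; what a row does not reach only later rows make up. A row lasts 1/8 s, in which the tool goes at most 62.5 mm and 10.7 degrees, less where a joint would pass 70% of its speed; a pose out of reach is approached as far as the arm can. A call with a gripper value outside its range is refused whole. OPENING is the closure, from -1 (fully open) to 1 (shut), set as the call begins (- or left out, the last holds). The fingers move at their own pace and stop on an object; FORCE is the grip in N (left out, the last holds). Time passes only in rows, so rows that repeat a pose let the fingers close. It gives the time, the measured TCP pose, the force and the opening at its end, in the units of the state.
- r.get_obs(): the state, without advancing time (a new reading comes with each control period).
- cams.get_image(name): name is "scene" or "side" or "wrist"; returns (picture, depth): 480x640x3 uint8, red, green, blue; 480x640 float32, m along the optical axis (not along the pixel's ray), 0 where there is no reading.
- cams.calibration(name): a dict with "K" (3x3 intrinsics, pixels), "dist_coeffs" ([k1, k2, p1, p2, k3] as OpenCV has them; the pictures are not rectified), "R" (3x3) and "t" (3): a world point X has camera coordinates R X + t. Camera axes: x right, y down, z forward; pixel columns grow to the right and rows downward; lengths in m; the calibration is good to about 2 mm. A picture is of the moment at which its call begins: read the wrist's pose just before it. calibration takes no time and is no camera call; for the wrist camera it gives the pose at the moment of the call.
- ticket.sign_off(): hands the job in, once; it reports no verdict.
The state is a dict: "t": time; "joints": joint angles; "dq": joint speeds; "joint_torque": joint torques, N m; "tool_pos": TCP position; "ee_rot": TCP orientation; "contact_force": force on the tool from outside, world axes, zero at the start; "moment": the same for the moment, N m; "grip_width": finger opening in m.
Only numpy, scipy, OpenCV 4.12 (cv2) and the standard library are available. Lean on these libraries where they do the work, as an engineer would, in place of code of your own. Each camera call takes 0.05 s, during which the arm holds its last target. There are 200 camera calls.

### The job

Show a helper which pot to move and where it goes: bring the fingertips about 3 cm above the middle of the mouth of the shortest of the three white vases and hold there for two seconds, then point in the same way from about 3 cm above the middle of the one round bat that has no bowl on it, hold there for two seconds, and finish still pointing at it. Touch and move nothing, and do not point at the other vases or at the bowls.

Things in the scene. Friction and masses are not known exactly. Their poses are not given: they have to be found in the camera images.
- short_vase_mouth (a point): Middle of the open mouth, at rim height, of the shortest vase: plain white ceramic cylinder, slightly waisted, 125 mm tall, 70 mm across foot and rim, wall 4 mm, standing loose and upright on the vase board. z axis up. The three vases stand in a row on that board, centres about 115 mm apart, in any order.
- medium_vase_mouth (a point): Middle of the mouth, at rim height, of the medium vase: like the shortest but 160 mm tall. z axis up. Not to be pointed at.
- tall_vase_mouth (a point): Middle of the mouth, at rim height, of the tallest vase: like the shortest but 195 mm tall. z axis up. Not to be pointed at.
- vase_board: Ware board carrying the vases, light wood, fixed to the table, 150 mm (own x) by 360 mm (own y), 20 mm thick. Origin at the centre of its underside, on the table top. It lies on the left or the right of the table, its long side roughly across the robot's view.
- bat_board: Ware board of the same size and wood, on the other side of the table; carries three round bats in a row along its own y, centres about 115 mm apart. Fixed; origin at the centre of its underside.
- free_bat_middle (a point): Middle of the top face of the empty bat: pale plaster disc, 100 mm across, 12 mm thick, fixed flat on the bat board (its top 32 mm above the table). z axis up. The other two bats are just the same but each carries a bowl; the empty one may be any of the three.
- bowl_b_mouth (a point): Middle of the mouth, at rim height, of a terracotta bowl: 90 mm across the rim, 55 mm tall, standing loose on a bat (its rim 87 mm above the table). z axis up.
- bowl_c_mouth (a point): Middle of the mouth, at rim height, of the other terracotta bowl, of the same size, standing loose on another bat. z axis up.
- glaze_jar: Closed glaze jar with a black cap, 60 mm across, 85 mm tall, loose bystander beyond the boards. Origin at the centre of its underside.
- mug: Blue mug with one handle, 80 mm across, 90 mm tall, loose bystander beyond the boards. Origin at the centre of its underside.
- rib: Flat steel shaping rib, an oblong with round ends, 105 mm long (own y), 45 mm wide, 8 mm thick, loose bystander lying on the table beyond the boards. Origin at the centre of its underside.
Not all that is in view belongs to the job. Leave any green or yellow look-alike of the part that bears short_vase_mouth alone.

How it is judged:
On the way, in this order (a step that is already met when the one before it is completed fails the run):
1. the hand points at the mouth of the shortest vase for 1.8 s: grasp point (about 19 mm behind the fingertips) within 30 mm of the middle, seen from above, and 20 to 85 mm above the rim (horizontal distance between the grasp point and short_vase_mouth below 0.03 m and z of the grasp point in the frame of short_vase_mouth between 0.02 and 0.085 m), for 1.8 s.
2. then the hand points at the free bat for 1.8 s: grasp point within 35 mm of the middle, seen from above, and 20 to 85 mm above its top (horizontal distance between the grasp point and free_bat_middle below 0.035 m and z of the grasp point in the frame of free_bat_middle between 0.02 and 0.085 m), for 1.8 s.
At the end, for the whole second after the job is handed in: The hand still points at the free bat (grasp point within 35 mm of its middle, seen from above, and 20 to 85 mm above its top), and every vase and bowl stands within 8 mm, and jar, mug and rib within 10 mm, of where it started (all of step 2 and distance of each of short_vase_mouth, medium_vase_mouth, tall_vase_mouth, bowl_b_mouth, bowl_c_mouth from where it was at the start of the episode below 0.008 m and distance of each of glaze_jar, mug, rib from where it was at the start of the episode below 0.01 m); the robot touches nothing.
It fails at once if a vase or a bowl is moved by more than 8 mm, tipped or lifted (distance of any of short_vase_mouth, medium_vase_mouth, tall_vase_mouth, bowl_b_mouth, bowl_c_mouth from where it was at the start of the episode above 0.008 m).
It fails at once if the jar, the mug or the rib is moved by more than 10 mm (distance of any of glaze_jar, mug, rib from where it was at the start of the episode above 0.01 m).
It fails at once if the robot touches anything (contact force over 0.5 N) (contact force between any of the fingers, the arm and anything else above 0.5 N).
It fails at once if the hand points at one of the taller vases or at a bowl (grasp point within 25 mm of the middle of its mouth, seen from above, and less than 60 mm above it) ((horizontal distance between the grasp point and medium_vase_mouth below 0.025 m and z of the grasp point in the frame of medium_vase_mouth below 0.06 m) or (horizontal distance between the grasp point and tall_vase_mouth below 0.025 m and z of the grasp point in the frame of tall_vase_mouth below 0.06 m) or (horizontal distance between the grasp point and bowl_b_mouth below 0.025 m and z of the grasp point in the frame of bowl_b_mouth below 0.06 m) or (horizontal distance between the grasp point and bowl_c_mouth below 0.025 m and z of the grasp point in the frame of bowl_c_mouth below 0.06 m)).
It also fails if it takes over 42 s, if anything falls off the work surface, if the arm or the gripper's body presses on something with over 40 N, if the wrist force passes 120 N, or if a joint passes its speed limit or range.

## Working session

There is one attempt and no reset: what is moved stays moved. The work goes in short steps, Python scripts to look and compute and a shell command to move; the robot and the scene stay as the last step left them, time stands still between calls to the robot, and variables do not carry over. Pictures are saved under pics/ and viewed, about 8 in all and at most 12, crops included, and the job is handed in when it is done.

```bash
mkdir -p pics; python3 - <<'E'
from bench import r,cams
import cv2,numpy as np
o=r.get_obs();print({k:np.round(o[k],3) for k in("t","joints","tool_pos","ee_rot","grip_width","contact_force")})
for n in("scene","side"):
    p,d=cams.get_image(n);cv2.imwrite(f"pics/{n}0.png",p[:,:,::-1]);np.save(f"pics/{n}0.npy",d)
    c=cams.calibration(n);R=np.array(c["R"]);print(n,np.round(-R.T@c["t"],3),np.round(R,3).tolist(),c["dist_coeffs"],(d>0).mean())
E
```

```text
{'t': np.float64(0.0), 'joints': array([ 1.262,  0.629,  0.038,  1.518, -0.027,  0.996, -0.02 ]), 'tool_pos': array([ 0.156, -0.63 ,  0.241]), 'ee_rot': array([-0.556,  0.436, -0.435,  0.557]), 'grip_width': np.float64(0.085), 'contact_force': array([ 1.018, -0.13 ,  0.355])}
scene [ 0.954 -0.474  0.975] [[0.76, 0.65, 0.001], [0.526, -0.614, -0.588], [-0.382, 0.447, -0.809]] [-0.14115269  0.          0.          0.          0.        ] 0.9957942708333334
side [0.051 0.666 0.991] [[-0.823, -0.568, -0.019], [-0.392, 0.591, -0.705], [0.412, -0.573, -0.709]] [-0.13006228  0.          0.          0.          0.        ] 0.9961588541666667
```

View pics/scene0.png

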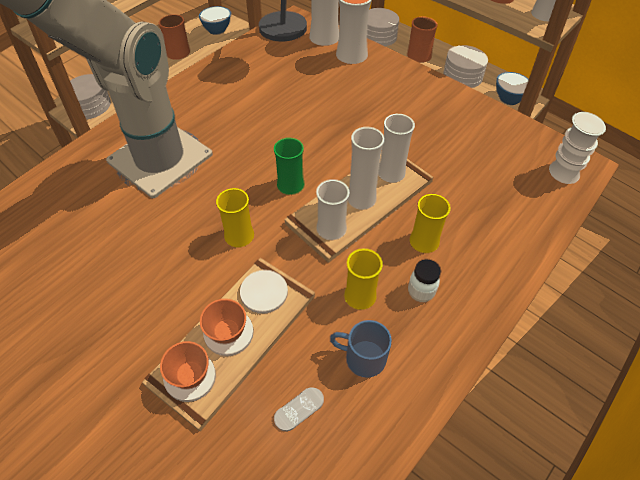

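View pics/side0.png

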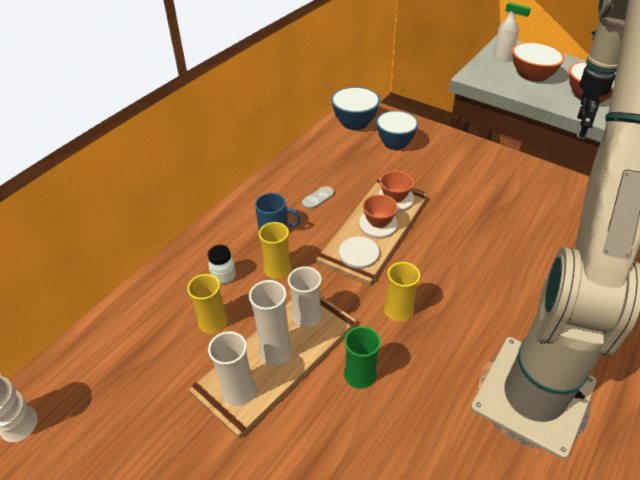

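The scene view shows the shortest white vase's rim at about (333,193), the tallest at (367,140) and the medium at (398,127). The free bat is at (264,291) and the bowls at (223,320) and (186,365). The side view shows the same order: short rim (305,283), free bat (359,252).

```bash
cat > h.py <<'E'
import numpy as np,cv2
from bench import r,cams
from scipy.spatial.transform import Rotation as Ro
def cal(n):
    c=cams.calibration(n);return [np.array(c[k],float) for k in("K","dist_coeffs","R","t")]
def ray(n,uv):
    K,D,R,t=cal(n);u=cv2.undistortPoints(np.array(uv,float).reshape(-1,1,2),K,D)[:,0]
    return -R.T@t,np.c_[u,np.ones(len(u))]@R   # dir with unit depth
def plane(n,uv,z):
    o,d=ray(n,uv);return o+d*((z-o[2])/d[:,2])[:,None]
def cloud(n,dep):
    v,u=np.mgrid[:480,:640];o,d=ray(n,np.c_[u.ravel(),v.ravel()])
    return (o+d*dep.reshape(-1,1)).reshape(480,640,3)
def circ(P):
    A=np.c_[2*P,np.ones(len(P))];s=np.linalg.lstsq(A,(P**2).sum(1),rcond=None)[0]
    return s[:2],np.sqrt(s[2]+s[:2]@s[:2])
E
python3 - <<'E'
from h import *
G={"scene":dict(short=(333,193),tall=(367,140),med=(398,127),bat=(264,291),b=(223,320),c=(186,365),jar=(427,272),mug=(370,340),rib=(299,409),green=(289,150),y1=(234,200),y2=(433,206),y3=(364,262)),
"side":dict(short=(305,283),tall=(268,297),med=(230,350),bat=(359,252),b=(380,210),c=(397,184),jar=(220,255),mug=(272,205),rib=(318,197),green=(362,344),y1=(403,275),y2=(207,290),y3=(275,236))}
H=dict(short=.125,tall=.195,med=.16,bat=.032,b=.087,c=.087,jar=.085,mug=.09,rib=.008,green=.125,y1=.125,y2=.125,y3=.125)
H={k:h+(.02 if k in("short","tall","med") else 0) for k,h in H.items()}
for n in G:
    C=cloud(n,np.load(f"pics/{n}0.npy"))
    for k,uv in G[n].items():
        p=plane(n,[uv],H[k])[0]
        near=(np.hypot(*(C[...,:2]-p[:2]).transpose(2,0,1))<.06)
        top=np.percentile(C[near][:,2],99)
        s=C[near&(abs(C[...,2]-H[k])<.006)][:,:2]
        c,R=circ(s) if len(s)>9 else (None,None)
        mid=(s.min(0)+s.max(0))/2 if len(s) else None
        print(n,k,np.round(p,3),"top",round(top,3),len(s),"circ",np.round(c,3) if c is not None else 0,R and round(R,3),"mid",np.round(mid,3))
M=Ro.from_quat(r.get_obs()["ee_rot"]).as_matrix();print(M.round(3))
E
```

```text
scene short [0.506 0.101 0.145] top 0.146 230 circ [0.504 0.103] 0.033 mid [0.503 0.104]
scene tall [0.504 0.212 0.215] top 0.216 224 circ [0.5   0.217] 0.032 mid [0.5   0.218]
scene med [0.511 0.323 0.18 ] top 0.181 206 circ [0.506 0.334] 0.033 mid [0.506 0.335]
scene bat [ 0.508 -0.122  0.032] top 0.035 1553 circ [ 0.506 -0.121] 0.035 mid [ 0.505 -0.12 ]
scene b [ 0.519 -0.239  0.087] top 0.089 375 circ [ 0.517 -0.238] 0.042 mid [ 0.516 -0.237]
scene c [ 0.535 -0.347  0.087] top 0.088 395 circ [ 0.529 -0.348] 0.042 mid [ 0.528 -0.347]
scene jar [0.752 0.103 0.085] top 0.088 464 circ [0.75  0.109] 0.019 mid [0.75  0.111]
scene mug [ 0.756 -0.092  0.09 ] top 0.091 322 circ [ 0.754 -0.092] 0.038 mid [ 0.754 -0.091]
scene rib [ 0.723 -0.256  0.008] top 0.011 1388 circ [ 0.723 -0.255] 0.033 mid [ 0.725 -0.255]
scene green [0.336 0.15  0.125] top 0.126 200 circ [0.329 0.154] 0.033 mid [0.328 0.154]
scene y1 [ 0.348 -0.037  0.125] top 0.126 228 circ [ 0.345 -0.041] 0.033 mid [ 0.345 -0.04 ]
scene y2 [0.679 0.225 0.125] top 0.126 229 circ [0.68  0.225] 0.032 mid [0.68  0.226]
scene y3 [0.6
[... 602 characters left out ...]
.335]
side jar [0.736 0.114 0.085] top 0.086 303 circ [0.746 0.11 ] 0.019 mid [0.747 0.11 ]
side mug [ 0.739 -0.086  0.09 ] top 0.091 163 circ [ 0.75  -0.092] 0.038 mid [ 0.751 -0.091]
side rib [ 0.714 -0.252  0.008] top 0.011 410 circ [ 0.716 -0.255] 0.033 mid [ 0.714 -0.255]
side green [0.322 0.161 0.125] top 0.125 243 circ [0.327 0.155] 0.033 mid [0.326 0.154]
side y1 [ 0.34  -0.035  0.125] top 0.125 214 circ [ 0.342 -0.04 ] 0.033 mid [ 0.342 -0.041]
side y2 [0.661 0.229 0.125] top 0.125 198 circ [0.677 0.226] 0.032 mid [0.677 0.225]
side y3 [0.64  0.023 0.125] top 0.125 180 circ [0.652 0.014] 0.033 mid [0.653 0.013]
[[ 0.24  -0.     0.971]
 [-0.971  0.002  0.24 ]
 [-0.002 -1.    -0.   ]]
```

```bash
python3 -m pendant '{"dp":[[0,-55,0],[0,-110,0],[0,-160,0],[-30,-160,50],[-60,-160,100],[-90,-160,150],[-120,-160,200],[-150,-160,250],[-180,-160,300],[-200,-160,350]],"rotation":[[0,0,0],[0,0,0],[0,0,0],[0,-0.1,0],[0,-0.2,0],[0,-0.3,0],[0,-0.4,0],[0,-0.5,0],[0,-0.6,0],[0,-0.66,0]]}' 1
cat > go.py <<'E'
from h import *
import sys
t=np.array(eval(sys.argv[1]));o=r.get_obs();p=np.array(o["tool_pos"]);M=Ro.from_quat(o["ee_rot"]).as_matrix()
yaw=np.arctan2(M[1,0],M[0,0]);want=np.arctan2(t[1],t[0])
print("t",o["t"],"tcp",p.round(4),"q",np.round(o["joints"],2),"F",np.round(o["contact_force"],1),"w",o["grip_width"],"tilt",M[:,1].round(3))
print("dp mm",(M.T@(t-p)*1000).round(1),"turn about tool y",round(-(want-yaw),3),"leveling",(Ro.from_matrix(M.T)*Ro.from_matrix([[np.cos(want),0,-np.sin(want)],[np.sin(want),0,np.cos(want)],[0,-1,0]])).as_rotvec().round(3))
c=cams.calibration("wrist");R=np.array(c["R"]);print("cam in tool",(M.T@(-R.T@c["t"]-p)).round(3))
E
python3 go.py '[.502,.1025,.40]'
```

```text
t: 1.35
tool_pos: [0.4488, -0.3504, 0.4018]
ee_rot: [-0.668, 0.231, -0.23, 0.669]
contact_force: [1.2, -1.0, 0.6]
grip_width: -0.0001
t 1.35 tcp [ 0.4488 -0.3504  0.4018] q [ 0.75  0.38 -0.2   1.5   0.08  1.27 -0.13] F [ 1.2 -1.   0.6] w -9.669454631712148e-05 tilt [-0.001  0.002 -1.   ]
dp mm [-237.7    2.7  389.2] turn about tool y -0.866 leveling [-0.002 -0.866 -0.001]
cam in tool [ 0.    -0.132  0.078]
```

```bash
python3 -m pendant '{"dp":[[-30,0,49],[-60,0,98],[-90,0,147],[-120,0,196],[-150,0,245],[-180,0,294],[-210,0,345],[-238,0,389],[-238,0,389],[-238,0,389]],"rotation":[[0,-0.11,0],[0,-0.22,0],[0,-0.33,0],[0,-0.44,0],[0,-0.55,0],[0,-0.66,0],[0,-0.77,0],[0,-0.866,0],[0,-0.866,0],[0,-0.866,0]]}' 1
python3 go.py '[.502,.1025,.192]'
python3 - <<'E'
from h import *
p,d=cams.get_image("wrist");cv2.imwrite("pics/w1.png",p[:,:,::-1])
C=cloud("wrist",d);m=abs(C[...,2]-.145)<.006
m&=np.hypot(C[...,0]-.502,C[...,1]-.1025)<.055
print(m.sum(),[np.round(x,3) for x in circ(C[m][:,:2])] if m.sum()>9 else 0)
E
```

```text
t: 2.6
tool_pos: [0.5014, 0.1016, 0.4022]
ee_rot: [-0.703, -0.07, 0.071, 0.704]
contact_force: [-0.8, -1.2, -0.7]
grip_width: 0.0
t 2.6 tcp [0.5014 0.1016 0.4022] q [ 0.16  0.32 -0.57  1.64  0.17  1.24 -0.24] F [-0.8 -1.2 -0.7] w 3.361169846253323e-05 tilt [-0.002  0.001 -1.   ]
dp mm [  1.1 210.2   0.5] turn about tool y -0.001 leveling [-0.001 -0.001 -0.002]
cam in tool [-0.    -0.132  0.077]
801 [array([0.502, 0.102]), np.float64(0.032)]
```

View pics/w1.png

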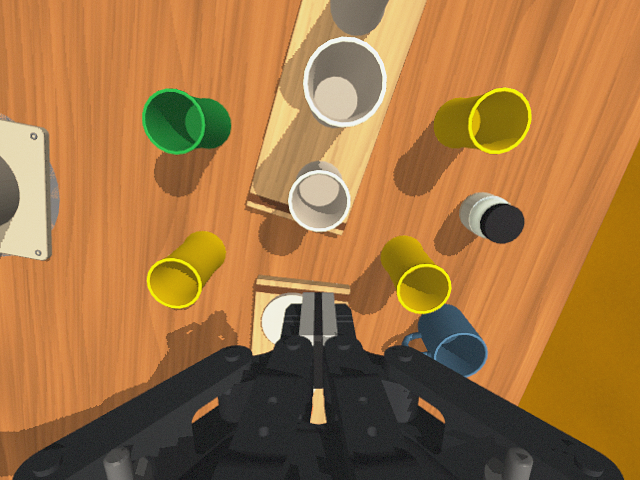

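The wrist view shows the short vase's rim at (319,200), and its circle fit agrees at (0.502, 0.102). I'll descend and hold.

```bash
python3 -m pendant '{"dp":[[0,40,0],[0,80,0],[0,120,0],[1,150,0],[1,180,0],[1,200,0],[1,212,0],[1,212,0],[1,212,0],[1,212,0]],"rotation":[[0,0,0],[0,0,0],[0,0,0],[0,0,0],[0,0,0],[0,0,0],[0,0,0],[0,0,0],[0,0,0],[0,0,0]]}' 1
python3 -m pendant '{"dp":[[0,0,0],[0,0,0],[0,0,0],[0,0,0],[0,0,0],[0,0,0],[0,0,0],[0,0,0],[0,0,0],[0,0,0]],"rotation":[[0,0,0],[0,0,0],[0,0,0],[0,0,0],[0,0,0],[0,0,0],[0,0,0],[0,0,0],[0,0,0],[0,0,0]]}' 1
python3 -m pendant '{"dp":[[0,0,0],[0,0,0],[0,0,0],[0,0,0],[0,0,0],[0,0,0],[0,0,0],[0,0,0],[0,0,0],[0,0,0]],"rotation":[[0,0,0],[0,0,0],[0,0,0],[0,0,0],[0,0,0],[0,0,0],[0,0,0],[0,0,0],[0,0,0],[0,0,0]]}' 1
python3 go.py '[.504,-.121,.35]'
python3 - <<'E'
from h import *
p,d=cams.get_image("scene");cv2.imwrite("pics/s2.png",p[:,:,::-1])
E
```

```text
t: 3.9
tool_pos: [0.5028, 0.1013, 0.1911]
ee_rot: [-0.703, -0.07, 0.07, 0.704]
contact_force: [-0.8, -0.0, -0.7]
grip_width: -0.0001
t: 5.15
tool_pos: [0.5028, 0.1013, 0.1911]
ee_rot: [-0.703, -0.07, 0.07, 0.704]
contact_force: [-0.4, 0.4, 0.3]
grip_width: 0.0001
t: 6.4
tool_pos: [0.5028, 0.1013, 0.1911]
ee_rot: [-0.703, -0.07, 0.07, 0.704]
contact_force: [0.8, -0.3, -0.1]
grip_width: -0.0002
t 6.4 tcp [0.5028 0.1013 0.1911] q [ 0.07  0.54 -0.48  1.94  0.36  0.74 -0.41] F [ 0.8 -0.3 -0.1] w -0.00022164713729145118 tilt [ 0.     0.001 -1.   ]
dp mm [ -42.6 -159.1 -218.1] turn about tool y 0.434 leveling [-0.001  0.434  0.   ]
cam in tool [-0.    -0.132  0.077]
```

View pics/s2.png

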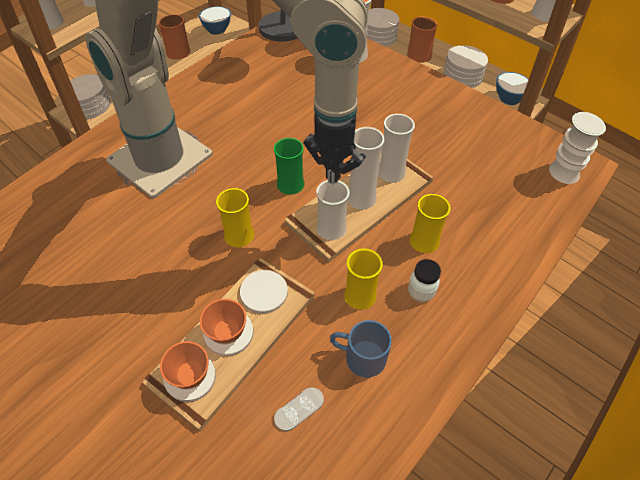

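The fingertips were above the short vase's mouth (about (333,180)) for over 2 s and nothing was disturbed. Now I go up and across to the bat.

```bash
python3 -m pendant '{"dp":[[0,-50,0],[0,-100,0],[0,-150,0],[-8,-160,-40],[-16,-160,-80],[-24,-160,-125],[-33,-160,-170],[-43,-160,-218],[-43,-160,-218],[-43,-160,-218]],"rotation":[[0,0,0],[0,0,0],[0,0,0],[0,0.09,0],[0,0.18,0],[0,0.27,0],[0,0.36,0],[0,0.434,0],[0,0.434,0],[0,0.434,0]]}' 1
python3 go.py '[.503,-.121,.078]'
python3 - <<'E'
from h import *
p,d=cams.get_image("wrist");cv2.imwrite("pics/w3.png",p[:,:,::-1])
C=cloud("wrist",d);m=abs(C[...,2]-.032)<.005
m&=np.hypot(C[...,0]-.503,C[...,1]+.121)<.07
print(m.sum(),C[m][:,:2].min(0),C[m][:,:2].max(0))
E
```

```text
t: 7.7
tool_pos: [0.5035, -0.1202, 0.3508]
ee_rot: [-0.702, 0.083, -0.083, 0.703]
contact_force: [-0.3, 1.1, 1.0]
grip_width: 0.0002
t 7.7 tcp [ 0.5035 -0.1202  0.3508] q [ 0.47  0.34 -0.4   1.72  0.15  1.11 -0.21] F [-0.3  1.1  1. ] w 0.0001857905636462956 tilt [-0.     0.002 -1.   ]
dp mm [-2.000e-01  2.728e+02 -1.400e+00] turn about tool y 0.001 leveling [-0.002  0.001 -0.001]
cam in tool [ 0.    -0.132  0.078]
4770 [ 0.45422858 -0.19084754] [ 0.5532439  -0.07106122]
```

View pics/w3.png

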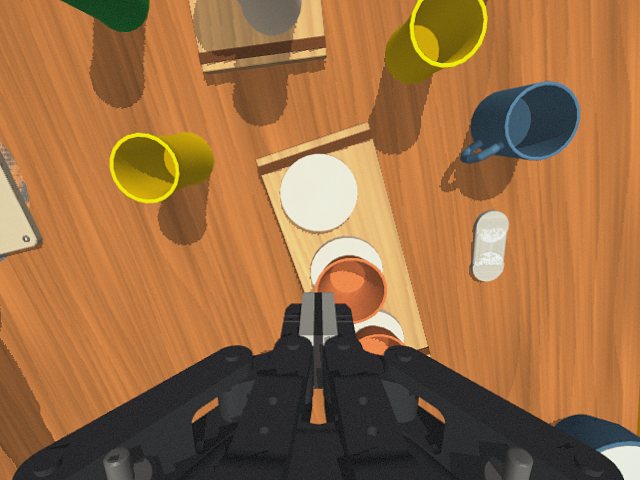

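The wrist view shows the empty bat at (319,192). Its edges put the centre at (0.504, -0.121), which agrees with the earlier fit. The bowl next to it is behind the fingers. I'll descend and hold.

```bash
python3 -m pendant '{"dp":[[0,45,0],[0,90,0],[0,135,0],[0,180,0],[0,215,0],[0,245,-1],[0,262,-1],[0,272,-1],[0,272,-1],[0,272,-1]],"rotation":[[0,0,0],[0,0,0],[0,0,0],[0,0,0],[0,0,0],[0,0,0],[0,0,0],[0,0,0],[0,0,0],[0,0,0]]}' 1
python3 go.py '[.504,-.121,.078]'
python3 -m pendant '{"dp":[[0,0,0],[0,0,0],[0,0,0],[0,0,0],[0,0,0],[0,0,0],[0,0,0],[0,0,0],[0,0,0],[0,0,0]],"rotation":[[0,0,0],[0,0,0],[0,0,0],[0,0,0],[0,0,0],[0,0,0],[0,0,0],[0,0,0],[0,0,0],[0,0,0]]}' 1
python3 -m pendant '{"dp":[[0,0,0],[0,0,0],[0,0,0],[0,0,0],[0,0,0],[0,0,0],[0,0,0],[0,0,0],[0,0,0],[0,0,0]],"rotation":[[0,0,0],[0,0,0],[0,0,0],[0,0,0],[0,0,0],[0,0,0],[0,0,0],[0,0,0],[0,0,0],[0,0,0]]}' 1
python3 - <<'E'
from h import *
p,d=cams.get_image("side");cv2.imwrite("pics/side4.png",p[:,:,::-1])
E
```

```text
t: 9.0
tool_pos: [0.5041, -0.1197, 0.0796]
ee_rot: [-0.702, 0.082, -0.083, 0.703]
contact_force: [-0.3, 0.4, -0.1]
grip_width: 0.0001
t 9.0 tcp [ 0.5041 -0.1197  0.0796] q [ 0.35  0.7  -0.25  2.01  0.36  0.46 -0.4 ] F [-0.3  0.4 -0.1] w 8.73697872684402e-05 tilt [ 0.002  0.002 -1.   ]
dp mm [ 0.2  1.6 -1.3] turn about tool y 0.003 leveling [-0.002  0.003  0.001]
cam in tool [ 0.    -0.132  0.078]
t: 10.25
tool_pos: [0.5041, -0.1197, 0.0796]
ee_rot: [-0.702, 0.082, -0.083, 0.703]
contact_force: [-0.8, -0.2, -0.2]
grip_width: -0.0001
t: 11.5
tool_pos: [0.5041, -0.1197, 0.0796]
ee_rot: [-0.702, 0.082, -0.083, 0.703]
contact_force: [-0.2, 0.1, -0.1]
grip_width: -0.0003
```

View pics/side4.png

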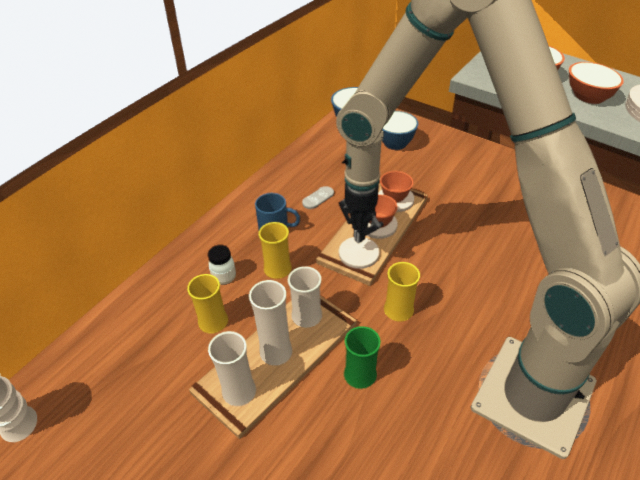

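The side view shows the fingertips just above the empty bat (about (360,240)), with everything standing where it was at the start.

```bash
python3 -c "
from bench import ticket
print(ticket.sign_off())"
```

```text
the job is handed in; nothing more can be done
None
```

I pointed at the shortest vase, then at the empty bat, and handed the job in with the closed fingers still over the bat. It was signed off at about 11.5 s of the 42 s allowed, and sign-off reports no verdict.

| Target | Measured middle (x, y) | TCP while holding | Grasp point above target | Fingertips above target | Hold |
|---|---|---|---|---|---|
| Shortest vase mouth | (0.502, 0.102), rim at z 0.145 | (0.503, 0.101, 0.191) | about 54 mm | about 35 mm | over 2.5 s |
| Free bat | (0.504, -0.121), top at z 0.032 | (0.504, -0.120, 0.080) | about 56 mm | about 37 mm | over 2.5 s, then held to the end |

- **Position:** both holds were within about 2 mm of the measured middle. The scene, side and wrist views agreed on the vase and bat middles to within about 5 mm.
- **Contact:** the reported contact-force readings stayed within about 1.2 N per axis. They were about 1 N at the start with nothing touched, so they show no sign of contact. They are too noisy to prove the 0.5 N limit by themselves.
- **Scene:** by eye, the final side picture shows every vase, bowl, jar, mug and rib where it started. I did not re-measure their positions. No check failed.

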